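# Pin the corner of a picture frame with a spring-arm frame pinner

### The arm

A 6-joint arm with a two-finger parallel gripper is mounted at the origin on the work surface. World frame = base frame: x ahead of the robot, y to its left, z up, the work surface at z = 0. Lengths are in m, angles in degrees, forces in N, time in s.
With the tool pointing down it reaches from about 0.4 to 0.825 m from the base axis. Payload 7 kg.
Tool frame: the origin (TCP) lies on the centre line of the jaws, within the pads' length; the fingertips stand 25 mm ahead of it and the grasp point (between the pads) lies 6 mm ahead of it; x points along the fingers, z is the direction in which the jaws open and shut, and the axes are right-handed (so a half turn about x gives the same grasp; the last joint's range is limited). The gripper opens to 88 mm and grips with 3 to 60 N. Pads are 19 mm wide; open, the fingers measure 130 mm over their backs; the gripper's body (78 mm by 193 mm) begins 47 mm behind the grasp point.
Start: joints at [-47.034, 20.546, 0.682, 0, -70.136, -16.507], TCP at [0.301, -0.604, 0.252] pointing down, gripper open.
Joint ranges: [-176.03, 176.03], [-82.01, 121.73], [-58.28, 71.71], [-173.87, 95.51], [-174.79, -0.11], [-173.66, 173.66]. Speed limits (degrees/s): [136.94, 136.94, 172.46, 180, 180, 180].

### API

Orientations are given as [roll, pitch, yaw] about the fixed x, y, z axes, in that order (R = Rz(yaw) Ry(pitch) Rx(roll)).
In Python, from plant import ctrl gives the robot as it stands. The module is installed in compiled form; this text tells all that it offers.
- The arm moves only by the tool send_rows, never from a script. Its argument "deltas" is a list of rows, each an object of numbers: "dx", "dy", "dz": the shift along the tool's x, y, z in mm; "ax", "ay", "az": the turn, a rotation vector about the tool's x, y, z in units of 5 degrees (1.0 is 5 degrees); "fingers": the opening, from 0 (shut) to 1 (fully open). A call has 1 to 12 rows; each row shifts and turns the commanded pose from where the row before left it, along the tool's axes as they then stand; what a row does not reach is not made up. A row lasts 1/8 s, in which the tool goes at most 62.5 mm and 10.7 degrees, less where a joint would pass 70% of its speed; a pose out of reach is approached as far as the arm can. A call with a gripper value outside its range is refused whole. The fingers move at their own pace and stop on an object; the grip force is fixed at half the most. Time passes only in rows, so rows that do not move let the fingers close. It gives the time, the measured TCP pose, the force and the opening at its end, in the units of the state.
- ctrl.get_obs(): the state, without advancing time (a new reading comes with each control period).
- ctrl.snapshot(name): name is "scene" or "top" or "wrist"; returns a dict with "image" (480x640x3 uint8, blue, green, red), "fx", "fy", "cx", "cy" (pixels), "k1" (the pictures are not rectified: a ray, as slopes to the right and down, at radius r is drawn at 1 + k1 r^2 times it, then the intrinsics apply), "R" (3x3) and "t" (3): a world point X has camera coordinates R X + t; the wrist camera has in their place "hand_eye" (4x4, takes a point from camera to tool coordinates, whose origin is the TCP and whose axes are the tool frame's). Camera axes: x right, y down, z forward; pixel columns grow to the right and rows downward; lengths in m; the calibration is good to about 2 mm. A picture is of the moment at which its call begins: read the wrist's pose just before it. There is no depth.
- ctrl.close_job(): hands the job in, once; it reports no verdict.
The state is a dict: "clock": time; "joint_pos": joint angles; "qvel": joint speeds; "tau": joint torques, N m; "tool_pos": TCP position; "orientation": TCP orientation; "force": force on the tool from outside, world axes, zero at the start; "moment": the same for the moment, N m; "opening": finger opening in m.
Only numpy, scipy, OpenCV 4.12 (cv2) and the standard library are available. Lean on these libraries where they do the work, as an engineer would, in place of code of your own. Each camera call takes 0.05 s, during which the arm holds its last target.

### The job

Drive the pin into the corner of the small picture frame that lies in one of the two bench pinners (the other pinner is empty and not needed). Swing that pinner's sprung arm back by its upright peg, away from the frame, until the catch holds it and let go of it; then press the round trigger pad down so that the arm snaps back by itself and drives the pin fully home.

Things in the scene. Friction and masses are not known exactly. Their poses are not given: they have to be found in the camera images.
- striker (a joint): Angle (rad) of the sprung steel arm of the pinner holding the frame, swinging level on an upright hinge. 0: rest, its square head 5 mm short of the pin. It grows as the arm swings back from the frame (counter-clockwise from above) to a stop at 1.05. Swung to 0.93-1.0 and let go, it settles on the catch at 0.87. The spring pulls to 0 with up to 6 N at the peg; riding over the catch adds up to 6 N.
- striker_peg (a point): Upright wooden peg on that arm's end, diameter 16 mm, from 56 to 100 mm above the table; the point is on its axis 80 mm up. Its frame turns with the arm: x level, from the peg to the hinge axis 110 mm away; z up. To cock, the peg moves towards this frame's -y round that circle. Nothing else of the pinner is over 66 mm high; a brass weight on the frame's back tops out at 82 mm.
- trigger_pad (a point): Top centre of the round steel trigger pad of the same pinner: a disc 32 mm wide, top 50 mm above the table, behind the arm on the side away from the frame, outside the arm's sweep. One piece with the catch: it goes straight down 11 mm to its stop against a spring of 3 rising to 6 N; the catch lets the arm go 4 to 9 mm down. It springs up when let go.
- pin (a joint): How far (m) the steel pin with its round button has been driven towards the frame's corner: 0 at the start, 0.007 fully home. It is stiff (5 N) and stays where it is; one free stroke of the cocked arm drives it home.

How it is judged:
By the outcome, as a careful person would: the job done as asked, in the order asked, and still so for the second after the job is handed in, with the robot touching nothing.
It also fails if it takes over 42 s, if anything falls off the work surface, if the arm or the gripper's body presses on something with over 40 N, if the wrist force passes 120 N, or if a joint passes its speed limit or range.

## Working session

There is one attempt and no reset: what is moved stays moved. The work goes in short steps, Python scripts to look and compute and a tool call to move; the robot and the scene stay as the last step left them, time stands still between calls to the robot, and variables do not carry over. Pictures are saved under pics/ and viewed, and the job is handed in when it is done.

Besides the shell and the picture viewer there is one more tool, called after "Call:" by a JSON object that holds its "name" and its "arguments". send_rows: Moves the arm, as the interface text tells. Its arguments: {"type":"object","properties":{"deltas":{"type":"array","items":{"type":"object","properties":{"dx":{"type":"number"},"dy":{"type":"number"},"dz":{"type":"number"},"ax":{"type":"number"},"ay":{"type":"number"},"az":{"type":"number"},"fingers":{"type":"number"}}}}},"required":["deltas"]}

```bash
mkdir -p pics
python3 - <<'E'
from plant import ctrl
import cv2,pickle
o=ctrl.get_obs();print(o)
d={}
for n in("scene","top","wrist"):
    s=ctrl.snapshot(n);d[n]=s;cv2.imwrite(f"pics/a_{n}.png",s["image"])
    print(n,{k:v for k,v in s.items() if k!="image"})
pickle.dump(d,open("a.pkl","wb"))
E
```

```text
{'clock': 0.0, 'joint_pos': array([-4.70332692e+01,  2.05918284e+01,  6.34496640e-01, -2.11788375e-02,
       -7.01357852e+01, -1.65050523e+01]), 'qvel': array([-0.03985155, -0.0016729 , -0.03919735, -0.02429626, -0.08923426,
       -0.00231973]), 'tau': array([-4.91702815e-05, -5.82710302e+01,  2.93061322e+01,  6.99741170e+00,
        6.84738407e-03, -1.72221044e-04]), 'tool_pos': array([ 0.30054736, -0.60390056,  0.25062038]), 'orientation': array([  4.43789368,  89.90477768, 120.89235953]), 'force': array([0.38201433, 0.22467318, 0.39108126]), 'moment': array([-0.00293916, -0.02343536, -0.0111315 ]), 'opening': 0.08792709438845421}
scene {'fx': 456.8611686322149, 'fy': 456.8611686322149, 'cx': 320.1582578870752, 'cy': 233.8424058492603, 'k1': 0.039167680471087374, 'R': array([[-0.81838811,  0.57444573,  0.01590617],
       [ 0.37234445,  0.55113974, -0.74672927],
       [-0.43772196, -0.60519179, -0.66493789]]), 't': array([ 0.49540408, -0.14492424,  1.02093851])}
top {'fx': 463.75515661282265, 'fy': 463.75515661282265, 'cx': 313.18834692539343, 'cy': 242.7202104617849, 'k1': 0.012646780798233507, 'R': array([[-0.05030779, -0.99872843, -0.00326207],
       [-0.97365609,  0.04977166, -0.22252326],
       [ 0.22240267, -0.00801851, -0.97492192]]), 't': array([-0.00984656,  0.56481531,  0.72372874])}
wrist {'fx': 337.2734555132466, 'fy': 337.2734555132466, 'cx': 320.8158673462614, 'cy': 238.53216248448817, 'k1': -0.002483331863412928, 'hand_eye': array([[-2.57405312e-04, -2.92310944e-01,  9.56323296e-01,
        -1.32926413e-01],
       [-9.70259808e-04, -9.56322804e-01, -2.92311055e-01,
         7.83000435e-02],
       [ 9.99999496e-01, -1.00312448e-03, -3.74549911e-05,
         7.82083181e-04],
       [ 0.00000000e+00,  0.00000000e+00,  0.00000000e+00,
         1.00000000e+00]])}
```

View pics/a_scene.png

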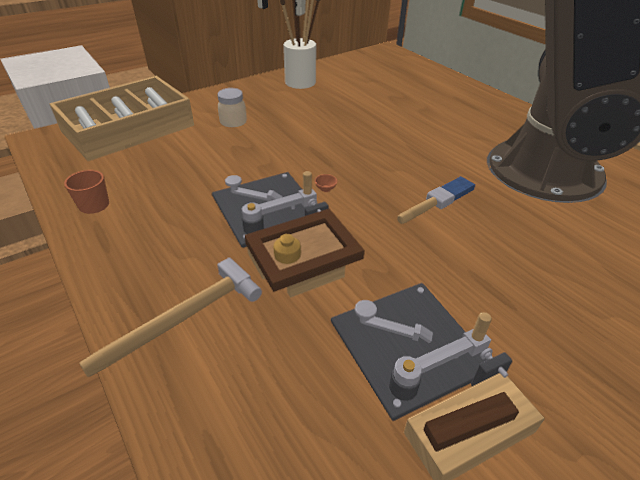

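View pics/a_top.png

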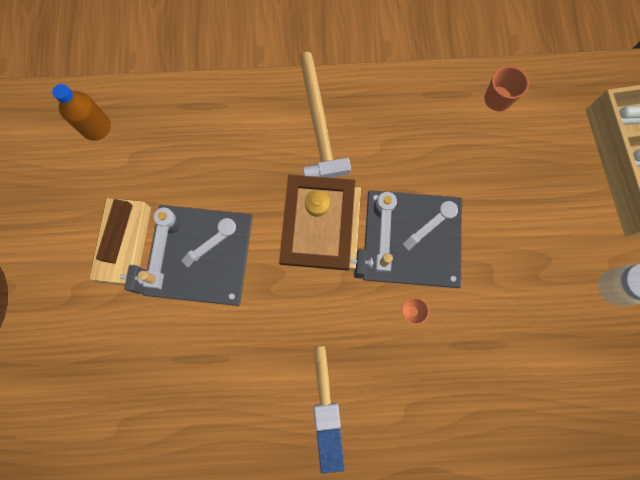

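The frame lies in the pinner at right in the top view: hinge at (388,201), peg at (387,258), pad at (449,209). I'll zoom in on it.

Run:
```python
import cv2,pickle
d=pickle.load(open("a.pkl","rb"))
a=d["top"]["image"][180:300,340:480];b=d["scene"]["image"][160:260,200:350]
cv2.imwrite("pics/z1.png",cv2.resize(a,None,fx=5,fy=5,interpolation=cv2.INTER_CUBIC))
cv2.imwrite("pics/z2.png",cv2.resize(b,None,fx=5,fy=5,interpolation=cv2.INTER_CUBIC))
```

```text
(no output)
```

View pics/z1.png

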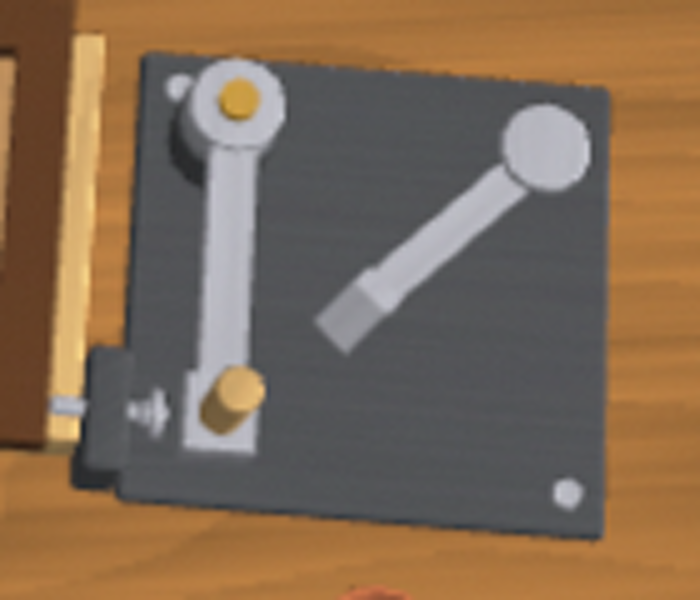

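View pics/z2.png

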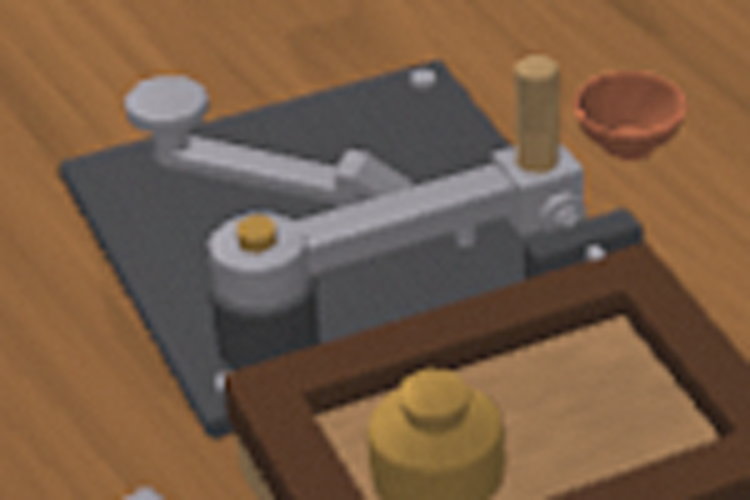

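View pics/a_wrist.png

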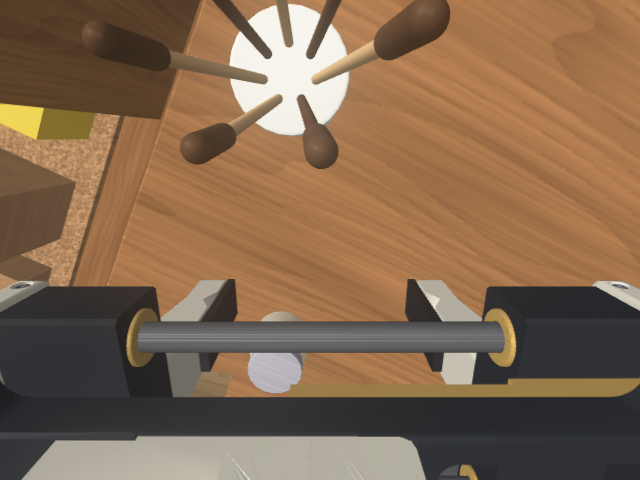

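```bash
cat > h.py <<'E'
import numpy as np,cv2,pickle
def ray(s,u,v,obs=None):
    x=(np.array([u-s["cx"],v-s["cy"]]))/s["fx"]
    y=x.copy()
    for _ in range(10): y=x/(1+s["k1"]*(y@y))
    c=np.array([*y,1])
    if "R" in s: return -s["R"].T@s["t"], s["R"].T@c
    from scipy.spatial.transform import Rotation as Ro
    T=Ro.from_euler("xyz",obs["orientation"],degrees=True).as_matrix()
    H=s["hand_eye"]; return obs["tool_pos"]+T@H[:3,3], T@(H[:3,:3]@c)
def plane(r,z): o,d=r; return o+d*(z-o[2])/d[2]
def tri(rs):
    A=0;b=0
    for o,d in rs:
        d=d/np.linalg.norm(d);P=np.eye(3)-np.outer(d,d);A=A+P;b=b+P@o
    x=np.linalg.solve(A,b); return x,[np.linalg.norm((np.eye(3)-np.outer(d,d)/(d@d))@(x-o)) for o,d in rs]
E
python3 - <<'E'
from h import *
np.set_printoptions(precision=4,suppress=True)
d=pickle.load(open("a.pkl","rb"))
zt=lambda p:(340+(p[0]+.5)/5-.5,180+(p[1]+.5)/5-.5)
zs=lambda p:(200+(p[0]+.5)/5-.5,160+(p[1]+.5)/5-.5)
for n,a,b,z in(("peg",(241,386),(537,66),.1),("hinge",(239,98),(257,226),.066),("pad",(546,147),(167,101),.05)):
    r1=ray(d["top"],*zt(a));r2=ray(d["scene"],*zs(b))
    print(n,tri([r1,r2]),plane(r1,z),plane(r2,z))
E
```

```text
peg (array([ 0.5262, -0.1567,  0.0992]), [np.float64(4.0349285961417424e-05), np.float64(4.034928596143099e-05)]) [ 0.526  -0.1566  0.1   ] [ 0.5268 -0.1556  0.1   ]
hinge (array([ 0.6345, -0.171 ,  0.0642]), [np.float64(0.0004985038104641108), np.float64(0.0004985038104641221)]) [ 0.6335 -0.1704  0.066 ] [ 0.6357 -0.1695  0.066 ]
pad (array([ 0.6162, -0.2802,  0.0469]), [np.float64(0.00024863311175047807), np.float64(0.0002486331117505415)]) [ 0.6151 -0.2791  0.05  ] [ 0.6181 -0.2763  0.05  ]
```

```bash
cat >> h.py <<'E'
from scipy.spatial.transform import Rotation as Ro
PEG=np.array([.5264,-.1562]);HIN=np.array([.6345,-.1702]);PAD=np.array([.6165,-.2782])
def pegat(th):
    c,s=np.cos(th),np.sin(th);return HIN+np.array([[c,-s],[s,c]])@(PEG-HIN)
def yawof(T): return np.degrees(np.arctan2(T[1,2],T[0,2])) # jaw dir heading
def delta(o,pos,head,tilt=True):
    "total tool-frame turn (units of 5deg), and shift along final axes, mod 180 heading"
    T=Ro.from_euler("xyz",o["orientation"],degrees=True)
    M=T.as_matrix()
    best=[]
    for k in(0,180):
        h=np.radians(head+k);z=np.array([np.cos(h),np.sin(h),0]);x=np.array([0,0,-1.]);y=np.cross(z,x)
        G=Ro.from_matrix(np.c_[x,y,z]);rv=(T.inv()*G).as_rotvec(degrees=True)/5
        w=np.array(pos)-o["tool_pos"]
        print("head",head+k,"turn units",rv.round(2),"shift now-axes mm",(M.T@w*1000).round(1),"goal-axes",(G.as_matrix().T@w*1000).round(1))
E
python3 - <<'E'
from h import *
from plant import ctrl
np.set_printoptions(precision=4,suppress=True)
d=pickle.load(open("a.pkl","rb"));o=ctrl.get_obs()
T=Ro.from_euler("xyz",o["orientation"],degrees=True).as_matrix();print(T,yawof(T))
print("r",np.linalg.norm(PEG-HIN))
for th in(0,.87,.965):
    p=pegat(th);r=HIN-p;print(th,p,"tangent heading",np.degrees(np.arctan2(r[1],r[0]))-90)
r=HIN-PEG;delta(o,[*PEG,.18],np.degrees(np.arctan2(r[1],r[0]))-90)
for u,v,z in((290,70,.12),(275,370,.07)):print("pot/jar",plane(ray(d["wrist"],u,v,o),z))
for u,v,z in((300,50,.1),(230,95,.07)):print("scene pot/jar",plane(ray(d["scene"],u,v),z))
E
```

```text
[[-0.0007 -0.8953 -0.4455]
 [ 0.0011 -0.4455  0.8953]
 [-1.      0.0001  0.0013]] 116.45472731051908
r 0.10900279812922233
0 [ 0.5264 -0.1562] tangent heading -97.3792858905143
0.87 [ 0.5541 -0.2438] tangent heading -47.53195771413265
0.965 [ 0.5614 -0.2511] tangent heading -42.08885866038986
head -97.3792858905143 turn units [-29.23   0.01   0.02] shift now-axes mm [  71.2 -401.7  300.2] goal-axes [  70.8  166.4 -473.1]
head 82.6207141094857 turn units [ 6.77  0.01 -0.01] shift now-axes mm [  71.2 -401.7  300.2] goal-axes [  70.8 -166.4  473.1]
pot/jar [ 0.1999 -0.6773  0.12  ]
pot/jar [ 0.4744 -0.5731  0.07  ]
scene pot/jar [ 0.2119 -0.6595  0.1   ]
scene pot/jar [ 0.4722 -0.5725  0.07  ]
```

Call:
{"name": "send_rows", "arguments": {"deltas": [{"dy": -33, "dz": 25, "fingers": 0.6}, {"dy": -33, "dz": 25, "fingers": 0.6}, {"dy": -33, "dz": 25, "fingers": 0.6}, {"dy": -33, "dz": 25, "fingers": 0.6}, {"dy": -34, "dz": 25, "fingers": 0.6}, {"dy": -34, "dz": 25, "fingers": 0.6}, {"dy": -34, "dz": 25, "fingers": 0.6}, {"dy": -34, "dz": 25, "fingers": 0.6}, {"dy": -34, "dz": 25, "fingers": 0.6}, {"dy": -34, "dz": 25, "fingers": 0.6}, {"dy": -33, "dz": 25, "fingers": 0.6}, {"dy": -33, "dz": 25, "fingers": 0.6}]}}

```text
validation failed for argument at $.de...
```

Call:
{"name": "send_rows", "arguments": {"deltas": [{"ax": 1.7, "dx": 15, "fingers": 0.6}, {"ax": 1.7, "dx": 15, "fingers": 0.6}, {"ax": 1.7, "dx": 15, "fingers": 0.6}, {"ax": 1.67, "dx": 15, "fingers": 0.6}, {"fingers": 0.6}, {"fingers": 0.6}]}}

```text
validation failed for argument at $.de...
```

Run:
```python
from h import *
from plant import ctrl
o=ctrl.get_obs();s=ctrl.snapshot("wrist");cv2.imwrite("pics/b_wrist.png",s["image"]);pickle.dump((o,s),open("b.pkl","wb"))
print(o["clock"],o["tool_pos"],o["orientation"],o["opening"],o["force"])
delta(o,[*PEG,.095],82.62)
```

```text
0.15 [ 0.30056835 -0.60399255  0.25084801] [  5.65164838  89.92517392 122.10638048] 0.0878096806599712 [ 0.35347181 -0.49959443 -1.06188745]
head 82.62 turn units [ 6.77  0.01 -0.01] shift now-axes mm [ 156.2 -401.7  300.1] goal-axes [ 155.8 -166.4  473.1]
head 262.62 turn units [-2.923e+01  1.000e-02  2.000e-02] shift now-axes mm [ 156.2 -401.7  300.1] goal-axes [ 155.8  166.4 -473.1]
```

View pics/b_wrist.png

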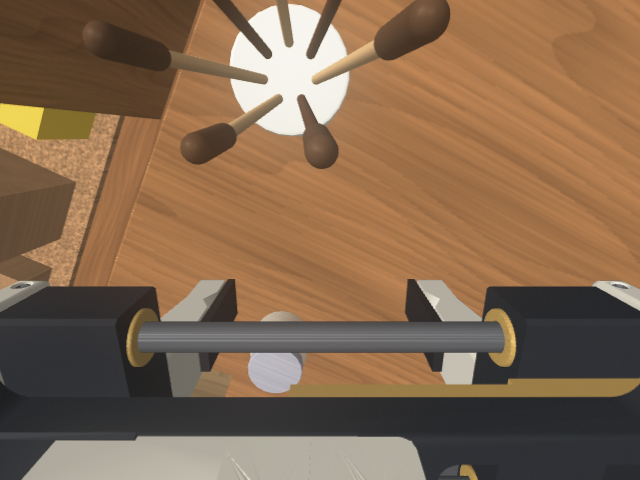

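The call was refused, so nothing moved. I'll retry with every field given.

Call:
{"name": "send_rows", "arguments": {"deltas": [{"dx": 0, "dy": -33, "dz": 25, "ax": 0, "ay": 0, "az": 0, "fingers": 0.6}, {"dx": 0, "dy": -33, "dz": 25, "ax": 0, "ay": 0, "az": 0, "fingers": 0.6}, {"dx": 0, "dy": -33, "dz": 25, "ax": 0, "ay": 0, "az": 0, "fingers": 0.6}, {"dx": 0, "dy": -33, "dz": 25, "ax": 0, "ay": 0, "az": 0, "fingers": 0.6}, {"dx": 0, "dy": -34, "dz": 25, "ax": 0, "ay": 0, "az": 0, "fingers": 0.6}, {"dx": 0, "dy": -34, "dz": 25, "ax": 0, "ay": 0, "az": 0, "fingers": 0.6}]}}

```text
clock: 0.95
tool_pos: [0.4134, -0.3796, 0.2515]
orientation: [-67.4, 90.0, 49.0]
force: [0.7, -0.1, 0.1]
opening: 0.0528
```

Call:
{"name": "send_rows", "arguments": {"deltas": [{"dx": 0, "dy": -34, "dz": 25, "ax": 0, "ay": 0, "az": 0, "fingers": 0.6}, {"dx": 0, "dy": -34, "dz": 25, "ax": 0, "ay": 0, "az": 0, "fingers": 0.6}, {"dx": 0, "dy": -34, "dz": 25, "ax": 0, "ay": 0, "az": 0, "fingers": 0.6}, {"dx": 0, "dy": -34, "dz": 25, "ax": 0, "ay": 0, "az": 0, "fingers": 0.6}, {"dx": 0, "dy": -33, "dz": 25, "ax": 0, "ay": 0, "az": 0, "fingers": 0.6}, {"dx": 0, "dy": -33, "dz": 25, "ax": 0, "ay": 0, "az": 0, "fingers": 0.6}, {"dx": 10, "dy": 0, "dz": 0, "ax": 1.7, "ay": 0, "az": 0, "fingers": 0.6}, {"dx": 10, "dy": 0, "dz": 0, "ax": 1.7, "ay": 0, "az": 0, "fingers": 0.6}, {"dx": 10, "dy": 0, "dz": 0, "ax": 1.7, "ay": 0, "az": 0, "fingers": 0.6}, {"dx": 10, "dy": 0, "dz": 0, "ax": 1.67, "ay": 0, "az": 0, "fingers": 0.6}, {"dx": 0, "dy": 0, "dz": 0, "ax": 0, "ay": 0, "az": 0, "fingers": 0.6}]}}

```text
clock: 2.33
tool_pos: [0.5264, -0.1565, 0.2108]
orientation: [94.7, 89.9, 177.3]
force: [0.4, 0.1, 0.1]
opening: 0.0525
```

Run:
```python
from h import *
from plant import ctrl
o=ctrl.get_obs();s=ctrl.snapshot("wrist");cv2.imwrite("pics/c_wrist.png",s["image"]);pickle.dump((o,s),open("b.pkl","wb"))
print(o["clock"],o["tool_pos"],o["orientation"],o["opening"],o["force"])
delta(o,[*PEG,.095],82.62)
```

```text
2.325 [ 0.52640446 -0.15654089  0.21082843] [ 94.67465112  89.90267877 177.33456733] 0.05245879226883712 [0.38322569 0.0589876  0.09177956]
head 82.62 turn units [ 0.01 -0.   -0.02] shift now-axes mm [ 1.158e+02 -1.000e-01  4.000e-01] goal-axes [115.8   0.    0.3]
head 262.62 turn units [-3.599e+01  3.000e-02 -0.000e+00] shift now-axes mm [ 1.158e+02 -1.000e-01  4.000e-01] goal-axes [115.8  -0.   -0.3]
```

View pics/c_wrist.png

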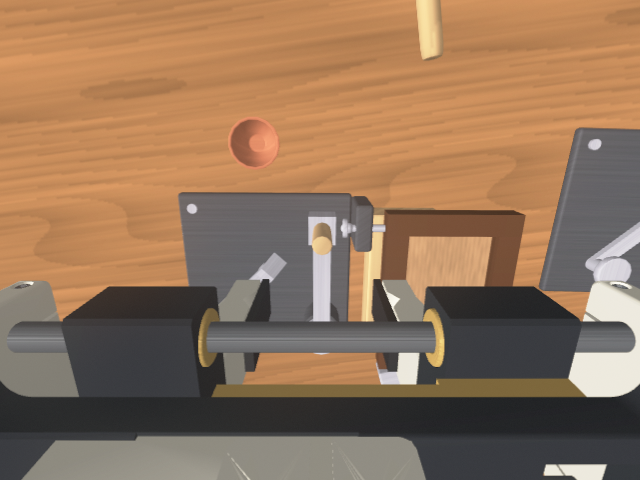

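Peg top is at about (321,244) in the wrist view, head square at (322,229), centred between the jaws. I'll check it against the ray.

Run:
```python
from h import *
o,s=pickle.load(open("b.pkl","rb"))
print(plane(ray(s,321,244,o),.1),plane(ray(s,322,229,o),.056))
```

```text
[ 0.52629606 -0.15521614  0.1       ] [ 0.52662288 -0.15435089  0.056     ]
```

Call:
{"name": "send_rows", "arguments": {"deltas": [{"dx": 30, "dy": 0, "dz": 0.3, "ax": 0, "ay": 0, "az": 0, "fingers": 0.6}, {"dx": 30, "dy": 0, "dz": 0.3, "ax": 0, "ay": 0, "az": 0, "fingers": 0.6}, {"dx": 30, "dy": 0, "dz": 0, "ax": 0, "ay": 0, "az": 0, "fingers": 0.6}, {"dx": 15, "dy": 0, "dz": 0, "ax": 0, "ay": 0, "az": 0, "fingers": 0.6}, {"dx": 9, "dy": 0, "dz": 0, "ax": 0, "ay": 0, "az": 0, "fingers": 0.6}, {"dx": 0, "dy": 0, "dz": 0, "ax": 0, "ay": 0, "az": 0, "fingers": 0.27}, {"dx": 0, "dy": 0, "dz": 0, "ax": 0, "ay": 0, "az": 0, "fingers": 0.27}, {"dx": 0, "dy": 0, "dz": 0, "ax": 0, "ay": 0, "az": 0, "fingers": 0.27}]}}

```text
clock: 3.38
tool_pos: [0.5275, -0.156, 0.0984]
orientation: [-82.7, 89.9, -0.1]
force: [0.5, -0.1, -0.5]
opening: 0.0284
```

Run:
```python
from h import *
from plant import ctrl
o=ctrl.get_obs();s=ctrl.snapshot("wrist");cv2.imwrite("pics/d_wrist.png",s["image"])
print(o["clock"],o["tool_pos"],o["orientation"],o["opening"],o["force"])
# arc rows: turn -ax 0.965+0.036 rad; chord in axes after/before turn
N=12
T=Ro.from_euler("xyz",o["orientation"],degrees=True).as_matrix()
def R(th):return np.array([[np.cos(th),-np.sin(th)],[np.sin(th),np.cos(th)]])
tot=1.0;dth=tot/N
p0=HIN+(PEG-HIN);
for k in(0,5):
    dp=pegat((k+1)*dth)-pegat(k*dth)
    M=Ro.from_euler("z",k*dth).as_matrix()@T
    M2=Ro.from_euler("z",(k+1)*dth).as_matrix()@T
    w=np.array([*dp,0])*1000
    print("before-axes",(M.T@w).round(2),"after-axes",(M2.T@w).round(2),"ax",-np.degrees(dth)/5)
```

```text
3.375 [ 0.5275061  -0.15599605  0.09837713] [-82.72841639  89.91849744  -0.10426246] 0.028387157817169342 [ 0.54179051 -0.11971022 -0.52029739]
before-axes [-0.   -0.38 -9.07] after-axes [-0.    0.38 -9.07] ax -0.9549296585513719
before-axes [-0.   -0.38 -9.07] after-axes [-0.    0.38 -9.07] ax -0.9549296585513719
```

View pics/d_wrist.png

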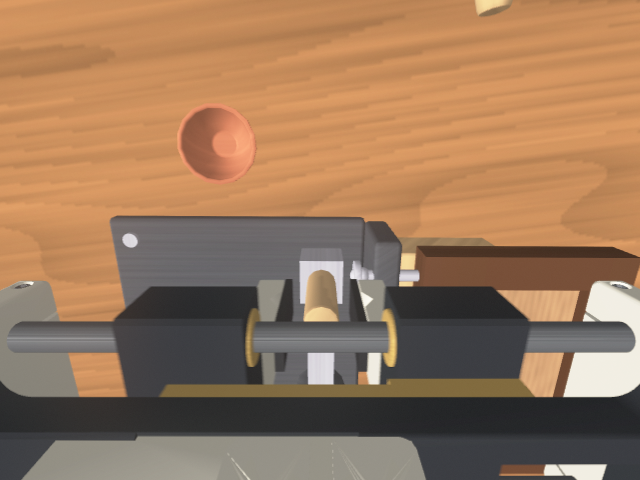

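Peg sits between the pads at (320,300). First half of the arc.

Call:
{"name": "send_rows", "arguments": {"deltas": [{"dx": 0, "dy": -0.4, "dz": -9, "ax": -0.95, "ay": 0, "az": 0, "fingers": 0.27}, {"dx": 0, "dy": -0.4, "dz": -9, "ax": -0.95, "ay": 0, "az": 0, "fingers": 0.27}, {"dx": 0, "dy": -0.4, "dz": -9, "ax": -0.95, "ay": 0, "az": 0, "fingers": 0.27}, {"dx": 0, "dy": -0.4, "dz": -9, "ax": -0.95, "ay": 0, "az": 0, "fingers": 0.27}, {"dx": 0, "dy": -0.4, "dz": -9, "ax": -0.95, "ay": 0, "az": 0, "fingers": 0.27}, {"dx": 0, "dy": 0, "dz": 0, "ax": 0, "ay": 0, "az": 0, "fingers": 0.27}]}}

```text
clock: 4.18
tool_pos: [0.5307, -0.2007, 0.0979]
orientation: [-69.2, 90.0, 37.1]
force: [-0.6, 2.8, 1.1]
opening: 0.0241
```

```bash
cat >> h.py <<'E'
def where(o):
    v=o["tool_pos"][:2]-HIN; v0=PEG-HIN
    th=np.arctan2(v[1],v[0])-np.arctan2(v0[1],v0[0]); th=(th+np.pi)%(2*np.pi)-np.pi
    T=Ro.from_euler("xyz",o["orientation"],degrees=True).as_matrix()
    print("t",o["clock"],"pos",o["tool_pos"].round(4),"th",round(th,3),"r",np.linalg.norm(v).round(4),"turn rad",np.radians(yawof(T)-82.62).round(3),"op",round(o["opening"],4),"F",o["force"].round(1))
    print(" finger-limited peg th", round(th-(o["opening"]/2-.008)/.11,3))
E
python3 - <<'E'
from h import *
from plant import ctrl
where(ctrl.get_obs())
E
```

```text
t 4.175 pos [ 0.5307 -0.2007  0.0979] th 0.415 r 0.1082 turn rad 0.413 op 0.0241 F [-0.6  2.8  1.1]
 finger-limited peg th 0.378
```

Call:
{"name": "send_rows", "arguments": {"deltas": [{"dx": 0, "dy": -0.4, "dz": -9, "ax": -0.95, "ay": 0, "az": 0, "fingers": 0.27}, {"dx": 0, "dy": -0.4, "dz": -9, "ax": -0.95, "ay": 0, "az": 0, "fingers": 0.27}, {"dx": 0, "dy": -0.4, "dz": -9, "ax": -0.95, "ay": 0, "az": 0, "fingers": 0.27}, {"dx": 0, "dy": -0.4, "dz": -9, "ax": -0.95, "ay": 0, "az": 0, "fingers": 0.27}, {"dx": 0, "dy": -0.4, "dz": -9, "ax": -0.95, "ay": 0, "az": 0, "fingers": 0.27}, {"dx": 0, "dy": -0.4, "dz": -9, "ax": -0.95, "ay": 0, "az": 0, "fingers": 0.27}, {"dx": 0, "dy": 0, "dz": 0, "ax": 0, "ay": 0, "az": 0, "fingers": 0.27}]}}

```text
clock: 5.05
tool_pos: [0.5574, -0.2464, 0.0973]
orientation: [38.4, 89.9, 173.1]
force: [-2.9, 0.3, 0.1]
opening: 0.0236
```

Run:
```python
from h import *
from plant import ctrl
where(ctrl.get_obs())
s=ctrl.snapshot("top");cv2.imwrite("pics/e.png",s["image"])
```

```text
t 5.05 pos [ 0.5574 -0.2464  0.0973] th 0.908 r 0.1085 turn rad 0.909 op 0.0236 F [-2.9  0.3  0.1]
 finger-limited peg th 0.874
```

Call:
{"name": "send_rows", "arguments": {"deltas": [{"dx": 0, "dy": -0.2, "dz": -5.5, "ax": -0.55, "ay": 0, "az": 0, "fingers": 0.27}, {"dx": 0, "dy": -0.2, "dz": -5, "ax": -0.55, "ay": 0, "az": 0, "fingers": 0.27}, {"dx": 0, "dy": 0, "dz": 0, "ax": 0, "ay": 0, "az": 0, "fingers": 0.27}, {"dx": 0, "dy": 0, "dz": 0, "ax": 0, "ay": 0, "az": 0, "fingers": 0.27}]}}

```text
clock: 5.6
tool_pos: [0.5643, -0.2528, 0.0972]
orientation: [21.7, 89.8, 161.9]
force: [-5.0, 3.1, 1.6]
opening: 0.0238
```

Run:
```python
from h import *
from plant import ctrl
o=ctrl.get_obs();where(o)
s=ctrl.snapshot("wrist");cv2.imwrite("pics/f.png",s["image"])
```

```text
t 5.6 pos [ 0.5643 -0.2528  0.0972] th 0.995 r 0.1084 turn rad 1.004 op 0.0238 F [-5.   3.1  1.6]
 finger-limited peg th 0.96
```

View pics/f.png

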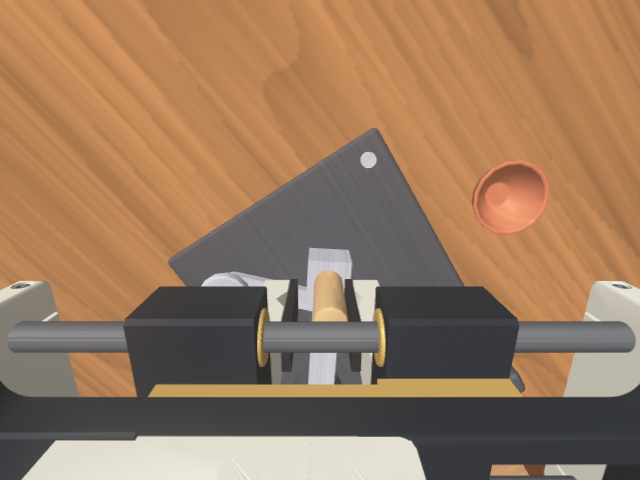

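Peg leans on the rear pad (right side, x≈345) at about 0.96 rad with 6 N. I'll ease back onto the catch.

Call:
{"name": "send_rows", "arguments": {"deltas": [{"dx": 0, "dy": 0.1, "dz": 4, "ax": 0.4, "ay": 0, "az": 0, "fingers": 0.27}, {"dx": 0, "dy": 0.2, "dz": 4, "ax": 0.4, "ay": 0, "az": 0, "fingers": 0.27}, {"dx": 0, "dy": 0.2, "dz": 4, "ax": 0.4, "ay": 0, "az": 0, "fingers": 0.27}, {"dx": 0, "dy": 0, "dz": 1, "ax": 0, "ay": 0, "az": 0, "fingers": 0.27}, {"dx": 0, "dy": 0, "dz": 0, "ax": 0, "ay": 0, "az": 0, "fingers": 0.27}]}}

```text
clock: 6.28
tool_pos: [0.5564, -0.2452, 0.0979]
orientation: [-149.4, 89.9, -15.0]
force: [-0.4, 0.0, 0.3]
opening: 0.0237
```

Run:
```python
from h import *
from plant import ctrl
o=ctrl.get_obs();where(o)
s=ctrl.snapshot("wrist");cv2.imwrite("pics/g.png",s["image"])
```

```text
t 6.275 pos [ 0.5564 -0.2452  0.0979] th 0.893 r 0.1083 turn rad 0.903 op 0.0237 F [-0.4  0.   0.3]
 finger-limited peg th 0.858
```

View pics/g.png

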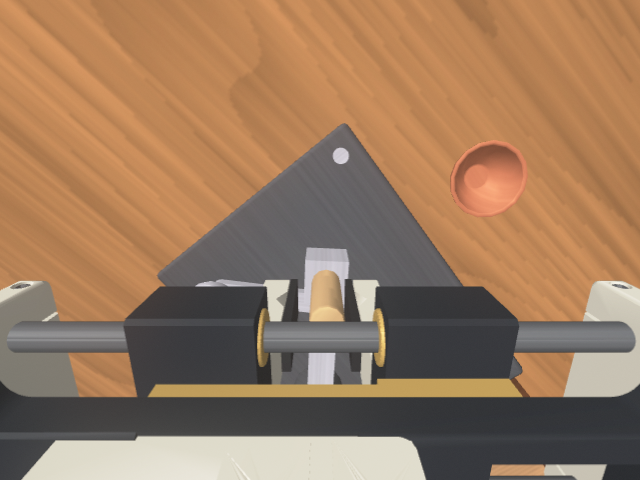

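Force is zero and the peg is free of the rear pad, so the catch holds. Open and rise.

Call:
{"name": "send_rows", "arguments": {"deltas": [{"dx": 0, "dy": 0, "dz": 0, "ax": 0, "ay": 0, "az": 0, "fingers": 0.5}, {"dx": 0, "dy": 0, "dz": 0, "ax": 0, "ay": 0, "az": 0, "fingers": 0.5}, {"dx": 0, "dy": 0, "dz": 0, "ax": 0, "ay": 0, "az": 0, "fingers": 0.5}, {"dx": -30, "dy": 0, "dz": 0, "ax": 0, "ay": 0, "az": 0, "fingers": 0.5}, {"dx": -40, "dy": 0, "dz": 0, "ax": 0, "ay": 0, "az": 0, "fingers": 0.5}, {"dx": -30, "dy": 0, "dz": 0, "ax": 0, "ay": 0, "az": 0, "fingers": 0.5}, {"dx": 0, "dy": 0, "dz": 0, "ax": 0, "ay": 0, "az": 0, "fingers": 0}]}}

```text
clock: 7.2
tool_pos: [0.5573, -0.2456, 0.2005]
orientation: [-146.5, 89.7, -12.1]
force: [0.3, 0.5, -0.6]
opening: 0.0389
```

Run:
```python
from h import *
from plant import ctrl
o=ctrl.get_obs();where(o)
s=ctrl.snapshot("wrist");cv2.imwrite("pics/h.png",s["image"]);pickle.dump((o,s),open("hh.pkl","wb"))
w=PAD-pegat(.87);hd=np.degrees(np.arctan2(w[1],w[0]))+90;print(hd)
delta(o,[*PAD,.115],hd)
s=ctrl.snapshot("scene");cv2.imwrite("pics/h2.png",s["image"])
```

```text
t 7.2 pos [ 0.5573 -0.2456  0.2005] th 0.903 r 0.1079 turn rad 0.903 op 0.0389 F [ 0.3  0.5 -0.6]
 finger-limited peg th 0.799
61.13276290828835
head 61.13276290828835 turn units [14.65 -0.02  0.06] shift now-axes mm [ 85.8 -19.3 -64.3] goal-axes [ 85.5 -67.6   0. ]
head 241.13276290828836 turn units [-2.135e+01 -7.000e-02 -2.000e-02] shift now-axes mm [ 85.8 -19.3 -64.3] goal-axes [85.5 67.6 -0. ]
```

View pics/h.png

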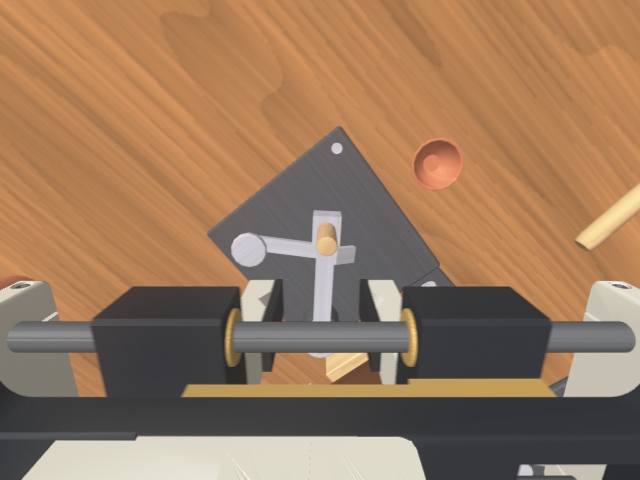

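View pics/h2.png

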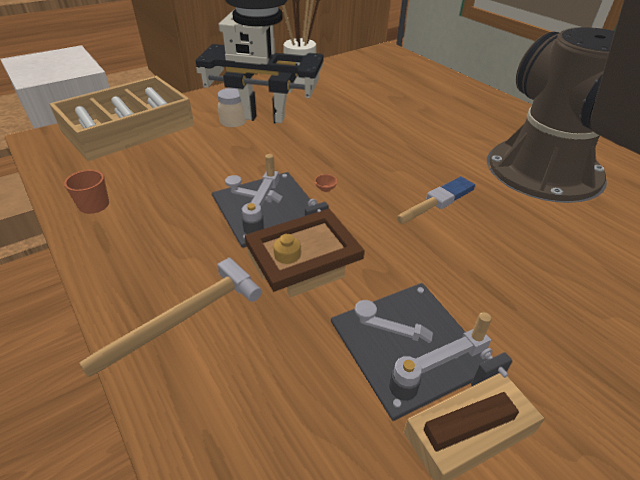

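The arm stays cocked on the catch, with nothing touching it. Pad at (248,250), peg at (326,243). Now over the pad, turned so the gripper body stays clear of the peg.

Run:
```python
from h import *
o,s=pickle.load(open("hh.pkl","rb"))
print(plane(ray(s,248.5,249.5,o),.05),plane(ray(s,326,243,o),.1),pegat(.87),o["joint_pos"])
```

```text
[ 0.61615603 -0.27828608  0.05      ] [ 0.55250923 -0.24507185  0.1       ] [ 0.55409365 -0.24379639] [-5.40632398e+00  1.63590673e+01 -1.23387968e+01  3.99343264e-02
 -6.10064303e+01 -4.02385191e+01]
```

Call:
{"name": "send_rows", "arguments": {"deltas": [{"dx": 0, "dy": -6.5, "dz": -21, "ax": 0, "ay": 0, "az": 0, "fingers": 0}, {"dx": 0, "dy": -6.5, "dz": -21, "ax": 0, "ay": 0, "az": 0, "fingers": 0}, {"dx": 0, "dy": -6.3, "dz": -22.3, "ax": 0, "ay": 0, "az": 0, "fingers": 0}, {"dx": 0, "dy": 0, "dz": 0, "ax": 1.8, "ay": 0, "az": 0, "fingers": 0}, {"dx": 0, "dy": 0, "dz": 0, "ax": 1.8, "ay": 0, "az": 0, "fingers": 0}, {"dx": 0, "dy": 0, "dz": 0, "ax": 1.8, "ay": 0, "az": 0, "fingers": 0}, {"dx": 0, "dy": 0, "dz": 0, "ax": 1.8, "ay": 0, "az": 0, "fingers": 0}, {"dx": 0, "dy": 0, "dz": 0, "ax": 1.8, "ay": 0, "az": 0, "fingers": 0}, {"dx": 0, "dy": 0, "dz": 0, "ax": 1.8, "ay": 0, "az": 0, "fingers": 0}, {"dx": 0, "dy": 0, "dz": 0, "ax": 1.8, "ay": 0, "az": 0, "fingers": 0}, {"dx": 0, "dy": 0, "dz": 0, "ax": 1.8, "ay": 0, "az": 0, "fingers": 0}, {"dx": 0, "dy": 0, "dz": 0, "ax": 0, "ay": 0, "az": 0, "fingers": 0}]}}

```text
clock: 8.8
tool_pos: [0.6141, -0.2775, 0.196]
orientation: [103.8, 89.9, 166.3]
force: [0.3, -0.4, 0.2]
opening: 0.0005
```

Run:
```python
from h import *
from plant import ctrl
o=ctrl.get_obs();where(o)
s=ctrl.snapshot("wrist");cv2.imwrite("pics/i.png",s["image"]);pickle.dump((o,s),open("i.pkl","wb"))
delta(o,[*PAD,.085],61.1)
```

```text
t 8.8 pos [ 0.6141 -0.2775  0.196 ] th 1.511 r 0.1093 turn rad -0.353 op 0.0005 F [ 0.3 -0.4  0.2]
 finger-limited peg th 1.582
head 61.1 turn units [ 0.26 -0.01 -0.03] shift now-axes mm [111.   -2.7   0.6] goal-axes [111.   -2.5   0.6]
head 241.1 turn units [-3.574e+01  4.000e-02 -1.000e-02] shift now-axes mm [111.   -2.7   0.6] goal-axes [111.    2.5  -0.6]
```

View pics/i.png

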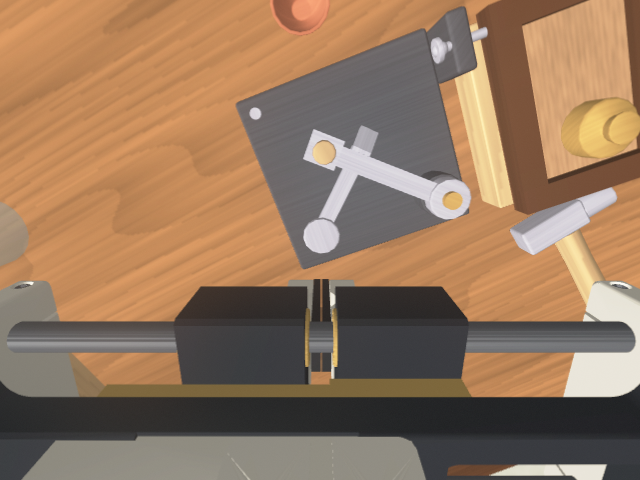

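Call:
{"name": "send_rows", "arguments": {"deltas": [{"dx": 30, "dy": -2.5, "dz": 0.6, "ax": 0, "ay": 0, "az": 0, "fingers": 0}, {"dx": 30, "dy": 0, "dz": 0, "ax": 0, "ay": 0, "az": 0, "fingers": 0}, {"dx": 30, "dy": 0, "dz": 0, "ax": 0, "ay": 0, "az": 0, "fingers": 0}, {"dx": 20, "dy": 0, "dz": 0, "ax": 0, "ay": 0, "az": 0, "fingers": 0}, {"dx": 5, "dy": 0, "dz": 0, "ax": 0, "ay": 0, "az": 0, "fingers": 0}, {"dx": 0, "dy": 0, "dz": 0, "ax": 0, "ay": 0, "az": 0, "fingers": 0}]}}

```text
clock: 9.6
tool_pos: [0.6172, -0.2784, 0.0825]
orientation: [132.6, 90.0, -165.0]
force: [-0.2, -0.3, 1.3]
opening: 0.0004
```

Run:
```python
from h import *
from plant import ctrl
o=ctrl.get_obs();where(o)
s=ctrl.snapshot("wrist");cv2.imwrite("pics/j.png",s["image"]);pickle.dump((o,s),open("j.pkl","wb"))
delta(o,[*PAD,.065],61.1)
```

```text
t 9.6 pos [ 0.6172 -0.2784  0.0825] th 1.541 r 0.1096 turn rad -0.352 op 0.0004 F [-0.2 -0.3  1.3]
 finger-limited peg th 1.612
head 61.1 turn units [ 0.27 -0.   -0.  ] shift now-axes mm [17.5  0.7 -0.1] goal-axes [17.5  0.7 -0.1]
head 241.1 turn units [-3.573e+01  1.000e-02 -1.000e-02] shift now-axes mm [17.5  0.7 -0.1] goal-axes [17.5 -0.7  0.1]
```

View pics/j.png

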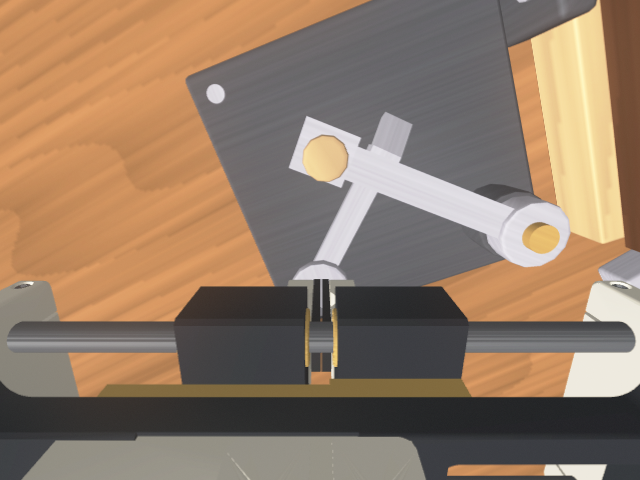

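Tips are above the pad (320,275) and the arm is still cocked. Press down.

Call:
{"name": "send_rows", "arguments": {"deltas": [{"dx": 6, "dy": 0, "dz": 0, "ax": 0, "ay": 0, "az": 0, "fingers": 0}, {"dx": 4, "dy": 0, "dz": 0, "ax": 0, "ay": 0, "az": 0, "fingers": 0}, {"dx": 4, "dy": 0, "dz": 0, "ax": 0, "ay": 0, "az": 0, "fingers": 0}, {"dx": 3, "dy": 0, "dz": 0, "ax": 0, "ay": 0, "az": 0, "fingers": 0}, {"dx": 0, "dy": 0, "dz": 0, "ax": 0, "ay": 0, "az": 0, "fingers": 0}, {"dx": 0, "dy": 0, "dz": 0, "ax": 0, "ay": 0, "az": 0, "fingers": 0}]}}

```text
clock: 10.4
tool_pos: [0.6177, -0.2785, 0.0661]
orientation: [-80.7, 89.9, -18.3]
force: [-0.4, 0.0, 5.1]
opening: 0.0004
```

Run:
```python
from h import *
from plant import ctrl
o=ctrl.get_obs();where(o)
s=ctrl.snapshot("wrist");cv2.imwrite("pics/k.png",s["image"])
```

```text
t 10.4 pos [ 0.6177 -0.2785  0.0661] th 1.545 r 0.1096 turn rad -0.353 op 0.0004 F [-0.4  0.   5.1]
 finger-limited peg th 1.616
```

View pics/k.png

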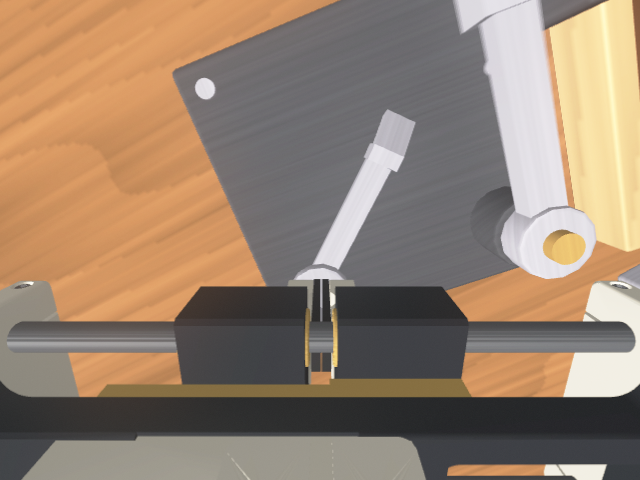

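The arm has snapped back: it now points up to the frame side at (500,10). I'll rise clear and check the pin.

Call:
{"name": "send_rows", "arguments": {"deltas": [{"dx": -10, "dy": 0, "dz": 0, "ax": 0, "ay": 0, "az": 0, "fingers": 0}, {"dx": -30, "dy": 0, "dz": 0, "ax": 0, "ay": 0, "az": 0, "fingers": 0}, {"dx": -40, "dy": 0, "dz": 0, "ax": 0, "ay": 0, "az": 0, "fingers": 0}, {"dx": -40, "dy": 0, "dz": 0, "ax": 0, "ay": 0, "az": 0, "fingers": 0}, {"dx": -20, "dy": 0, "dz": 0, "ax": 0, "ay": 0, "az": 0, "fingers": 0}, {"dx": 0, "dy": 0, "dz": 0, "ax": 0, "ay": 0, "az": 0, "fingers": 0}]}}

```text
clock: 11.2
tool_pos: [0.6173, -0.2784, 0.2074]
orientation: [-66.3, 89.9, -4.0]
force: [0.4, 0.7, -0.1]
opening: 0.0009
```

Run:
```python
from h import *
from plant import ctrl
o=ctrl.get_obs();where(o)
d=pickle.load(open("a.pkl","rb"))
w=ctrl.snapshot("wrist");cv2.imwrite("pics/l.png",w["image"])
b=ctrl.snapshot("scene")["image"]
f=lambda i:cv2.resize(i[170:230,250:350],None,fx=4,fy=4,interpolation=cv2.INTER_CUBIC)
cv2.imwrite("pics/l2.png",np.hstack([f(d["scene"]["image"]),f(b)]))
```

```text
t 11.2 pos [ 0.6173 -0.2784  0.2074] th 1.542 r 0.1095 turn rad -0.354 op 0.0009 F [ 0.4  0.7 -0.1]
 finger-limited peg th 1.61
```

View pics/l.png

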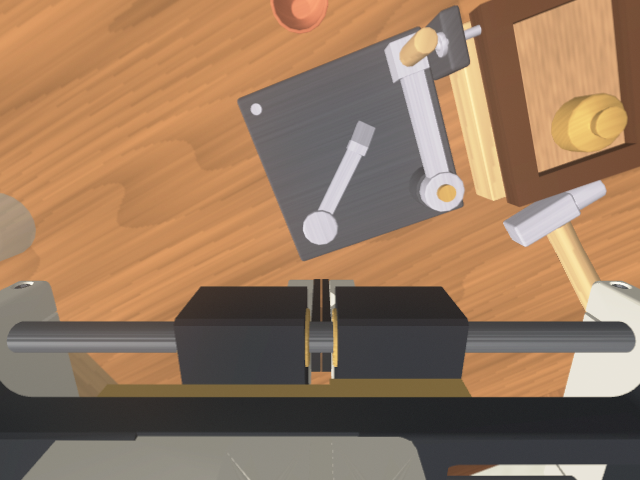

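View pics/l2.png

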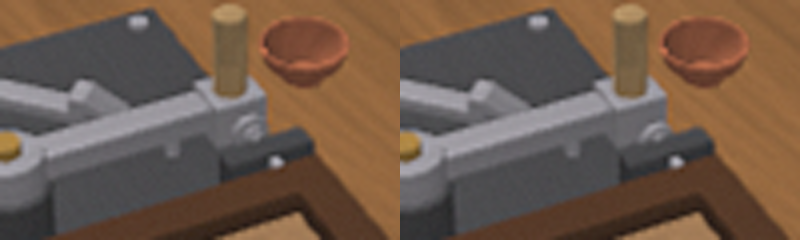

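The button moved in the scene view, from (248,128) to (256,133) at 4x. To measure how far, I'll back off and compare top views.

Call:
{"name": "send_rows", "arguments": {"deltas": [{"dx": -10, "dy": 0, "dz": -40, "ax": 0, "ay": 0, "az": 0, "fingers": 0}, {"dx": 0, "dy": 0, "dz": -40, "ax": 0, "ay": 0, "az": 0, "fingers": 0}, {"dx": 0, "dy": 0, "dz": -40, "ax": 0, "ay": 0, "az": 0, "fingers": 0}, {"dx": 0, "dy": 0, "dz": -40, "ax": 0, "ay": 0, "az": 0, "fingers": 0}, {"dx": 0, "dy": 0, "dz": 0, "ax": 0, "ay": 0, "az": 0, "fingers": 0}, {"dx": 0, "dy": 0, "dz": 0, "ax": 0, "ay": 0, "az": 0, "fingers": 0}]}}

```text
clock: 12.05
tool_pos: [0.5424, -0.4197, 0.2141]
orientation: [85.8, 89.9, 148.1]
force: [-0.6, 0.0, 0.5]
opening: 0.0005
```

Run:
```python
from h import *
from plant import ctrl
o=ctrl.get_obs();where(o)
d=pickle.load(open("a.pkl","rb"))
t=ctrl.snapshot("top");cv2.imwrite("pics/m0.png",t["image"]);pickle.dump(t,open("m.pkl","wb"))
f=lambda i:cv2.resize(i[240:285,340:405],None,fx=12,fy=6*2,interpolation=cv2.INTER_CUBIC)[:, :]
f=lambda i:cv2.resize(i[245:280,340:405],None,fx=8,fy=8,interpolation=cv2.INTER_CUBIC)
cv2.imwrite("pics/m.png",np.vstack([f(d["top"]["image"]),f(t["image"])]))
```

```text
t 12.05 pos [ 0.5424 -0.4197  0.2141] th 1.346 r 0.266 turn rad -0.354 op 0.0005 F [-0.6  0.   0.5]
 finger-limited peg th 1.416
```

View pics/m.png

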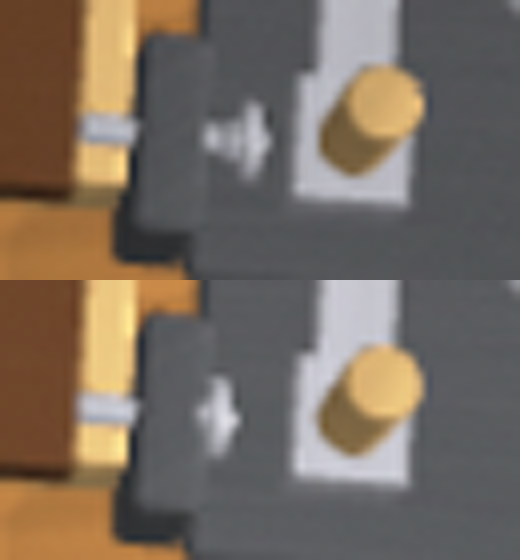

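View pics/m0.png

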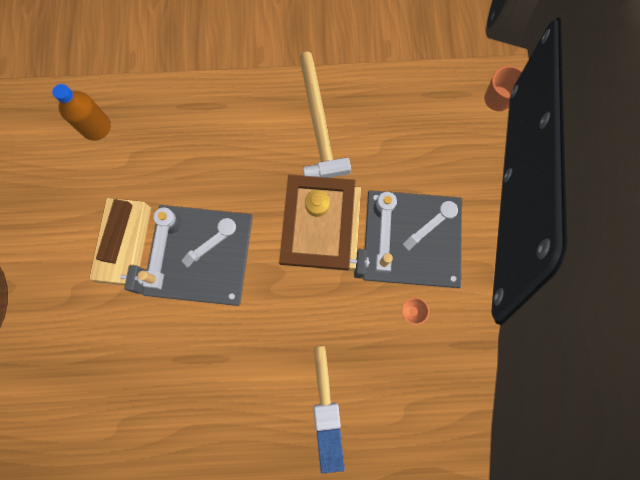

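Run:
```python
from h import *
d=pickle.load(open("a.pkl","rb"));t=pickle.load(open("m.pkl","rb"))
for s in(d["top"],t):
    p=s["image"][256:268,365:375].astype(float).mean(2); p=p[:,:].sum(0); print(p.round())
    q=s["image"][256:268,364:377].astype(float).mean(2); q=np.clip(q-110,0,None); print("centroid",(q.sum(0)@np.arange(364,377))/q.sum())
    # right edge of button, row band
    r=s["image"][261:265,364:377].astype(float).mean((0,2)); print(r.round())
a=plane(ray(t,366,262),.045);b=plane(ray(t,370,262),.045);print("mm/px",np.linalg.norm(a-b)*250)
```

```text
[1233. 1319. 1267. 1289. 1421. 1538. 1869. 1707. 1165. 1014.]
centroid 370.06977476768003
[ 90. 119. 149. 139. 140. 158. 152. 187. 180. 125.  84.  86. 115.]
[1487. 1730. 2067. 1890. 1294. 1107. 1106. 1108. 1107. 1113.]
centroid 367.78557228060214
[115. 148. 166. 204. 199. 137.  92.  91.  91.  91.  92.  97. 131.]
mm/px 1.7203432873296736
```

The button's profile shifted 4.0 px, about 6.9 mm against 7 mm for fully home. Handing in.

Run:
```python
from plant import ctrl
print(ctrl.close_job(), ctrl.get_obs()["clock"])
```

```text
the job is handed in; nothing more can be done
the job is handed in; nothing more can be done
```

The pin is driven home and the job is handed in, at about 12.1 s on the robot's clock (limit 42 s).

- **Cocking:** I swung the pinner's arm back by its peg between loosely closed jaws to about 0.96 rad. I eased it onto the catch, opened the jaws and lifted away. The wrist picture then showed the arm held near 0.87 rad with nothing touching it.
- **Trigger:** I pressed the pad about 9 mm down with the closed fingertips, reading about 5 N. The arm snapped back by itself, and I lifted clear.
- **Last checks:** In the top view the arm is back at its rest position. The pin's button moved 4.0 px, about 6.9 mm against 7 mm for fully home, good to about half a millimetre. The frame and the other items look unmoved, and the gripper was well clear of everything.

One thing went wrong: the first move calls were refused because some fields were missing, but nothing moved. No check failed or disagreed, and the force readings I saw on contact stayed around 6 N or less.

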